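Set the electric menorah to the fifth night

TASK

The jar is crowding the dial on the electric menorah: first stand it in the middle of the round blue coaster, set down gently, with its paper label facing straight away from the robot towards the street. Then turn the menorah's clicking dial to the fifth night, which is five clicks clockwise from its off mark (it may already have been turned some clicks), and let go of it. Leave the bottle, mug, lighter and dreidels where they are.

Things in the scene. Friction and masses are not known exactly. Their poses are not given: they have to be found in the camera images.
- menorah: cast aluminium electric menorah, fixed. Origin on the sill under the dial's axis. A round lug (radius 40 mm, 39 mm tall) carries the dial; 115 mm along the menorah's own +x (away from the robot) is a plinth 70 (x) by 280 (y) by 35 mm tall, with nine-lamp branches in one upright plane over its middle (x = 115 +-12 mm, y +-134 mm, up to 256 mm tall)
- dial (a joint): rotary switch on the lug, rad, vertical axis, grows clockwise seen from above: 0 = off, then eight clicks of 0.5236 (30 degrees) to 4.19. It snaps into each position and takes about 0.2 N m. Fifth night: 2.618. In the menorah's frame the pointer stands at -60 degrees (counterclockwise from +x) when off, at -210 on the fifth. Nine dots mark the positions: red for off, white for 1 to 8
- dial_grip (a point): point on the dial's axis, 63 mm above the sill. The dial is a white grip bar 60 mm long (30 mm to either side of the axis), 16 mm wide, from 43 to 73 mm above the sill, on a collar of 15 mm radius (top 46 mm above the sill) over a black plate (top 39 mm). The point's +x runs along the bar to its red-marked pointer end
- jar: round closed amber glass jar, 62 mm diameter, 130 mm tall, steel lid (63 mm diameter, from 104 to 130 mm above its base), 0.2 to 0.42 kg, loose, standing on the sill close to the dial's lug. Origin under its centre; its label faces along its own +x. A white paper strip 13 mm wide runs from the label up over the lid to the lid's middle, so it shows from above
- jar_label (a point): middle of the jar's white paper label with a blue band, 31 mm from the jar's axis and 50 mm above its base, on the jar's own +x side
- coaster: round blue ceramic coaster with a white ring, fixed, 110 mm diameter, 8 mm thick. Origin under its centre; its own +x is always the world's +x, straight away from the robot (the street side). Elsewhere, out of the way at the far corners of the sill, stand a fixed bamboo caddy (160 mm tall, left) and a herb pot (170 mm tall, right)
- bottle: tall green glass bottle, 66 mm diameter, 190 mm tall, loose, standing on the sill near the street side of the coaster. Origin under its centre. Bystander, must stay put
- mug: terracotta-coloured mug, 80 mm diameter plus a handle on its own +y side, 95 mm tall, loose. Origin under its centre. Bystander, must stay put
- dreidel0: light wooden dreidel lying on its side: a 40 mm cube body with a 22 mm point along its own +x and a 26 mm stem (10 mm thick) along -x, 88 mm long in all, 40 mm tall, painted blue patches. Origin under the middle of the cube. Bystander, must stay put
- dreidel1: mid-brown wooden dreidel lying on its side: a 40 mm cube body with a 22 mm point along its own +x and a 26 mm stem (10 mm thick) along -x, 88 mm long in all, 40 mm tall, painted blue patches. Origin under the middle of the cube. Bystander, must stay put
- dreidel2: dark wooden dreidel lying on its side: a 40 mm cube body with a 22 mm point along its own +x and a 26 mm stem (10 mm thick) along -x, 88 mm long in all, 40 mm tall, painted blue patches. Origin under the middle of the cube. Bystander, must stay put
- lighter: red plastic lighter lying flat, 78 by 24 by 12 mm tall, long along its own x. Origin under its middle. Bystander, must stay put
Not all that is in view belongs to the job. There is more than one size of the coaster; the one meant has the size given above. What is shaped like the jar but yellow is not meant.

How it is judged:
By the outcome, as a careful person would: the job done as asked, in the order asked, and still so for the second after the job is handed in, with the robot touching nothing.
It also fails if it takes over 66 s, if anything falls off the work surface, if the arm or the gripper's body presses on something with over 40 N, if the wrist force passes 120 N, or if a joint passes its speed limit or range.

ROBOT

A 7-joint arm with a two-finger parallel gripper is mounted at the origin on the work surface. World frame = base frame: x ahead of the robot, y to its left, z up, the work surface at z = 0. Lengths are in m, angles in rad, forces in N, time in s.
With the tool pointing down it reaches from about 0.4 to 0.925 m from the base axis. Payload 5.6 kg.
Tool frame: the origin (TCP) lies at the very end of the fingers, on their centre line; the grasp point (between the pads) lies 19 mm behind it; z points along the fingers, y is the line along which they close (so a half turn about z gives the same grasp; the last joint's range is limited). The gripper opens to 85 mm and grips with 20 to 120 N. Pads are 22 mm wide; open, the fingers measure 114 mm over their backs; the gripper's body (76 mm by 85 mm) begins 54 mm behind the grasp point. The pads swing forward as they close: fully open they stand 13 mm farther back than shut.
Start: joints at [-1.228, 0.468, -0.012, 1.603, 0.006, 1.071, -0.056], TCP at [0.245, 0.602, 0.231] pointing down, gripper open.
Joint ranges: [-2.53, 2.53], [-0.31, 2.02], [-1.57, 1.55], [0.28, 2.44], [-1.29, 4.43], [0.15, 1.84], [-2.92, 2.92]. Speed limits (rad/s): [2.57, 2.57, 3.14, 3.14, 3.14, 3.14, 3.14].

INTERFACE

Orientations are given as a rotation vector (axis times angle).
In Python, from bench import move_to, line_to, move_j, grip, pause, inverse_kinematics, read_state, camera, Unreachable, close_job gives the robot as it stands. The module is installed in compiled form; this text tells all that it offers. Calls block until the motion is done:
- move_to(position, orientation): joint-space move of the TCP to a pose.
- line_to(position, attitude=None, v=0.15, guard=None): straight line of the TCP; attitude=None keeps the orientation; v is the mean speed in m/s. With guard (N) it stops when the force on the tool has changed by that much, and returns True; else False.
- move_j(angles): joint-space move.
- grip(opening, f_grip=None): opening from 0.0 (shut) to 1.0 (fully open); f_grip is the grip in N (None keeps the last); returns when the fingers have stopped.
- pause(seconds).
- inverse_kinematics(position, orientation): joint angles nearest the present ones, or None.
- read_state(): the state.
- camera(name): name is "scene" or "top" or "wrist"; returns a dict with "img" (420x560x3 uint8, blue, green, red), "vertical_fov" (degrees; the focal length in pixels is half the picture's height over the tangent of half this angle, whatever the lens; pixels are square), "cx", "cy" (the principal point, pixels), "dist_coeffs" ([k1, k2, p1, p2, k3] as OpenCV has them; the pictures are not rectified), "position" and "rotation" of the camera in the world. Camera axes: x right, y down, z forward; pixel columns grow to the right and rows downward; lengths in m; the calibration is good to about 2 mm. A picture is of the moment at which its call begins. There is no depth.
A pose or a line that the arm cannot do raises Unreachable and nothing moves.
- close_job(): hands the job in; it is judged then, once.
The state is a dict: "clock": time; "joints": joint angles; "joint_velocities": joint speeds; "joint_torque": joint torques, N m; "ee_pos": TCP position; "orientation": TCP orientation; "force": force on the tool from outside, world axes, zero at the start; "moment": the same for the moment, N m; "width": opening from 0.0 (shut) to 1.0 (fully open); "grasp_force": force on a finger pad.
Only numpy, scipy, OpenCV 4.12 (cv2) and the standard library are available. Lean on these libraries where they do the work, as an engineer would, in place of code of your own. Each camera call takes 0.05 s, during which the arm holds its last target. There are 200 camera calls.

## Working session

There is one attempt and no reset: what is moved stays moved. The work goes in short steps, each a Python script; the robot and the scene stay as the last script left them, time stands still between calls to the robot, and variables do not carry over. Pictures are saved under pics/ and viewed, at most 10 in all, crops included, and the job is handed in when it is done.

```bash
mkdir -p pics
cat > h.py <<'E'
import numpy as np, cv2
from bench import *
def K(c):
    h=c["img"].shape[0]; f=h/2/np.tan(np.radians(c["vertical_fov"])/2)
    return np.array([[f,0,c["cx"]],[0,f,c["cy"]],[0,0,1.]])
def ray(c,px,z):
    p=cv2.undistortPoints(np.array(px,float).reshape(-1,1,2),K(c),np.array(c["dist_coeffs"],float)).reshape(-1,2)
    d=np.c_[p,np.ones(len(p))]@np.array(c["rotation"]).T; o=np.array(c["position"])
    return o+d*((z-o[2])/d[:,2])[:,None]
def proj(c,P):
    R=np.array(c["rotation"]); P=np.atleast_2d(np.array(P,float))
    Q=(P-np.array(c["position"]))@R
    return cv2.projectPoints(Q,np.zeros(3),np.zeros(3),K(c),np.array(c["dist_coeffs"],float))[0].reshape(-1,2)
E
python3 - <<'E'
from h import *
import pickle
for n in("top","scene"):
    c=camera(n); pickle.dump(c,open(n+".pkl","wb")); cv2.imwrite(f"pics/{n}.png",cv2.resize(c["img"],(800,600),interpolation=cv2.INTER_CUBIC))
    print(n,c["position"],np.array(c["rotation"]).round(3).tolist(),c["vertical_fov"],c["cx"],c["cy"],c["dist_coeffs"])
s=read_state();print(s)
E
```

```text
top [ 0.25697632 -0.03788124  1.28903157] [-2.097, 2.15, -0.202] 45.41197910248734 274.17918151510594 214.03324393332917 [-0.08327871  0.          0.          0.          0.        ]
scene [ 1.4573928  -0.16926292  1.02102746] [-1.893, -1.595, 0.653] 45.22811693119372 292.63127548755386 211.3316829741693 [-0.0537169  0.         0.         0.         0.       ]
{'clock': 0.1, 'joints': array([-1.22800597,  0.46834366, -0.01161949,  1.60353381,  0.00601357,
        1.07138195, -0.05628303]), 'joint_velocities': array([ 0.00079679, -0.00332123, -0.00042395, -0.00162212, -0.00072916,
       -0.00110244, -0.00083823]), 'joint_torque': array([ 5.82797002e-04, -5.33524024e+01,  2.13764445e-02, -2.51965213e+01,
        1.14752402e-02,  4.32194589e-03, -5.00427731e-06]), 'ee_pos': array([0.24445584, 0.60173926, 0.23039724]), 'orientation': array([-6.02249977e-01, -3.08312809e+00,  2.54582586e-03]), 'force': array([-0.11831799, -0.4360422 ,  0.46712623]), 'moment': array([0.0052806 , 0.02204361, 0.02192004]), 'grasp_force': 0.0, 'width': 0.9980339003392648}
```

```bash
sed -i 's/np.array(c\["rotation"\])/cv2.Rodrigues(np.array(c["rotation"],float))[0]/' h.py; cat h.py | grep -c Rodrigues
```

```text
2
```

View pics/top.png

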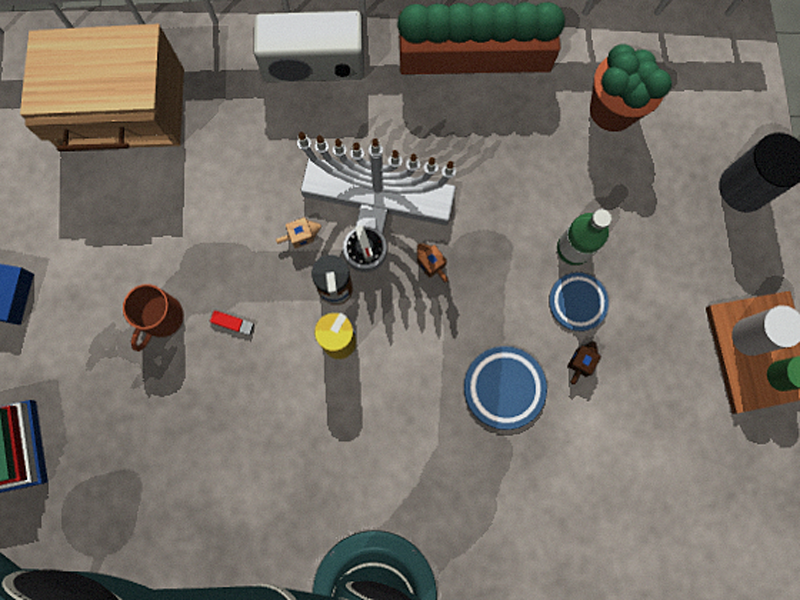

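View pics/scene.png

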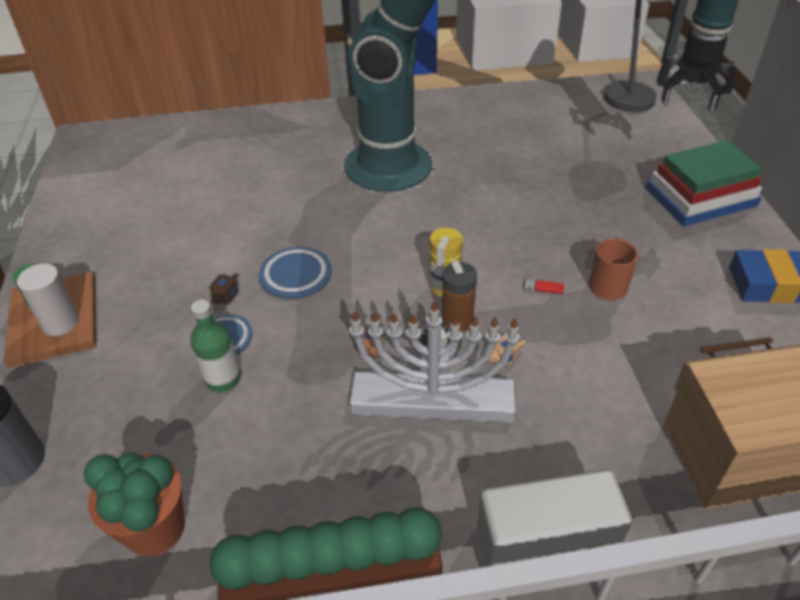

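Top view (800 px): jar with dark lid and white strip at (332,278), close to the dial at (365,246). The yellow lookalike at (335,332) is not meant. There are two blue coasters, at (579,301) and (506,389). The small one, near the bottle at (590,238), looks like the 110 mm one, which I'll check by measuring.

Run:
```python
from h import *
import pickle
c=pickle.load(open("top.pkl","rb")); im=c["img"]
hsv=cv2.cvtColor(im,cv2.COLOR_BGR2HSV)
def big(m,box):
    k=np.zeros_like(m);x0,y0,x1,y1=[int(v*.7) for v in box];k[y0:y1,x0:x1]=m[y0:y1,x0:x1]
    cs=cv2.findContours(k,cv2.RETR_EXTERNAL,cv2.CHAIN_APPROX_NONE)[0]
    return max(cs,key=cv2.contourArea)
blue=cv2.inRange(hsv,(95,100,40),(125,255,255))
for b in((535,262,620,340),(450,335,560,445)):
    k=big(blue,b); w=ray(c,k.reshape(-1,2),.008)[:,:2].astype(np.float32); print("coaster",cv2.fitEllipse(w.reshape(-1,1,2)))
# dial red dots, white bar etc
cr=im[int(215*.7):int(310*.7),int(300*.7):int(400*.7)]
cv2.imwrite("pics/crop.png",cv2.resize(cr,(640,608),interpolation=cv2.INTER_CUBIC)[:600])
cr2=im[int(190*.7):int(440*.7),int(440*.7):int(640*.7)]
cv2.imwrite("pics/crop2.png",cv2.resize(cr2,None,fx=3.3,fy=3.3,interpolation=cv2.INTER_CUBIC))
for n,p,z in(("jar lid",(332,275),.13),("dial",(365,246),.06),("bottle neck",(602,218),.19),("mug",(150,308),.095),("lighter",(232,324),.012),("d0",(300,231),.04),("d1",(432,259),.04),("d2",(585,362),.04),("yellow",(335,332),.13)):
    print(n,ray(c,np.array(p)*.7,z).round(4))
```

```text
coaster ((0.5008484125137329, -0.3847159147262573), (0.10461735725402832, 0.1062757819890976), 35.22486114501953)
coaster ((0.34753045439720154, -0.24113589525222778), (0.1444404125213623, 0.14593888819217682), 22.025407791137695)
jar lid [[0.5317 0.0554 0.13  ]]
dial [[0.5996 0.002  0.06  ]]
bottle neck [[ 0.6011 -0.3845  0.19  ]]
mug [[0.4905 0.371  0.095 ]]
lighter [[0.4734 0.2473 0.012 ]]
d0 [[0.6365 0.12   0.04  ]]
d1 [[ 0.578  -0.1173  0.04  ]]
d2 [[ 0.3851 -0.38    0.04  ]]
yellow [[0.4359 0.0514 0.13  ]]
```

View pics/crop.png

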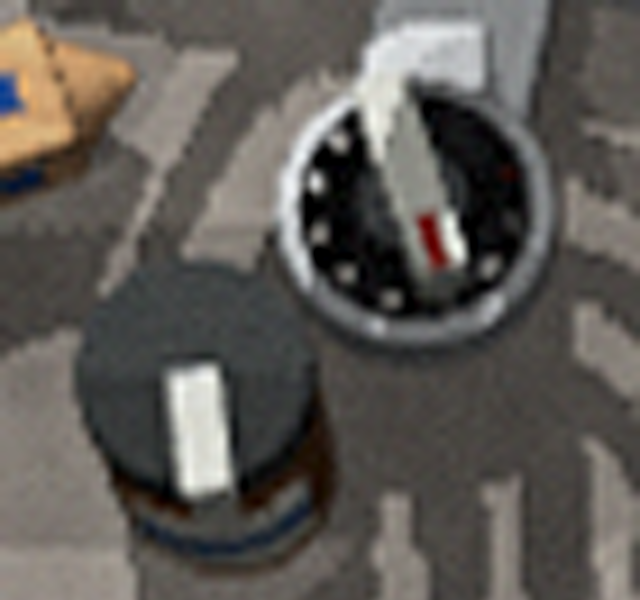

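The crop shows the lid centre at crop (197,378), with the strip running to (206,493), so the label faces the robot. The dial pointer is on white dot 3: red off mark at (508,172), dots 1 and 2 at (512,218) and (490,265), dot 4 at (392,298), dot 5 at (347,273). That leaves two clicks to go. The small coaster measures about 106 mm, so it is the 110 mm one; the other is 145 mm. I'll move above the jar for a closer look.

```bash
cat >> h.py <<'E'
from scipy.spatial.transform import Rotation as Ro
def down(yaw): # tool down, tool x axis at world yaw
    return (Ro.from_euler('z',yaw)*Ro.from_euler('x',np.pi)).as_rotvec()
def yaw_now():
    m=Ro.from_rotvec(read_state()["orientation"]).as_matrix(); return np.arctan2(m[1,0],m[0,0])
E
python3 - <<'E'
from h import *
import pickle
c=pickle.load(open("top.pkl","rb"))
u=lambda x,y:(210+x/9.143,150.5+y/9.143)
print("lid",ray(c,[u(197,378)],.13)); s=ray(c,[u(193,365),u(206,493)],.13);d=s[1]-s[0];print("strip",s,np.degrees(np.arctan2(d[1],d[0])),np.hypot(*d[:2]))
L=ray(c,[u(415,212)],.039)[0];print("lug",L)
D=ray(c,[u(*p) for p in((508,172),(512,218),(490,265),(392,298),(347,273),(320,233),(317,182),(340,140))],.039)[:,:2]
E=cv2.fitEllipse(D.astype(np.float32).reshape(-1,1,2));print(E)
a=np.degrees(np.arctan2(*(D-np.array(E[0])).T[::-1]));print(a)
print("yaw0",np.degrees(yaw_now()))
s=read_state()
for y in range(0,360,45):
    q=inverse_kinematics([.53,.055,.3],down(np.radians(y))); q2=inverse_kinematics([.5,-.385,.3],down(np.radians(y))); print(y,None if q is None else np.round(q,2),None if q2 is None else np.round(q2,2))
move_to([.50,.05,.33],down(0))
w=camera("wrist");pickle.dump(w,open("w1.pkl","wb"));cv2.imwrite("pics/w1.png",w["img"])
print(w["position"],w["rotation"],read_state()["joints"])
E
```

```text
lid [[0.53336851 0.05738439 0.13      ]]
strip [[0.53686226 0.05839395 0.13      ]
 [0.5028139  0.05532857 0.13      ]] -174.8555129865131 0.034186069745213994
lug [0.60152633 0.00298854 0.039     ]
((0.6041967272758484, 0.003173993667587638), (0.05573094263672829, 0.056417834013700485), 111.5947036743164)
[ -72.62546838 -100.56444854 -131.58659983  166.26918257  135.97947766
  106.87362366   75.99730984   47.45781973]
yaw0 157.89435202385812
0 [-0.82  0.23  0.78  1.85 -0.18  1.13 -1.55] [-0.01  0.47  0.86  1.62 -0.37  1.23 -0.65]
45 [-0.7   0.21  0.63  1.84 -0.14  1.13 -0.81] [-0.04  0.49  0.92  1.62 -0.4   1.24  0.17]
90 [-0.64  0.21  0.56  1.84 -0.12  1.13 -0.04] [-0.08  0.51  0.98  1.62 -0.44  1.25  0.98]
135 [-0.57  0.2   0.47  1.84 -0.1   1.13  0.72] [-0.13  0.55  1.08  1.62 -0.51  1.28  1.83]
180 [-0.47  0.2   0.36  1.83 -0.08  1.13  1.48] [-0.19  0.62  1.22  1.63 -0.6   1.32  2.69]
225 [-0.36  0.2   0.23  1.82 -0.05  1.13  2.24] [ 1.32  0.64 -1.1   1.53  0.58  1.34  2.52]
270 [ 0.8   0.54 -1.3   1.76  0.54  1.27  2.5 ] [-0.23  0.71  1.35  1.63 -0.71  1.38 -1.93]
315 [-1.2   0.46  1.37  1.86 -0.48  1.22 -2.03] [-0.15  0.57  1.12  1.63 -0.53  1.29 -1.29]
[0.57112381 0.05152544 0.4719122 ] [ 2.07074963 -2.06631274 -0.29586817] [-0.84118859  0.12189427  0.74743232  1.87367878 -0.08934035  1.18003093
 -1.63213664]
```

View pics/w1.png

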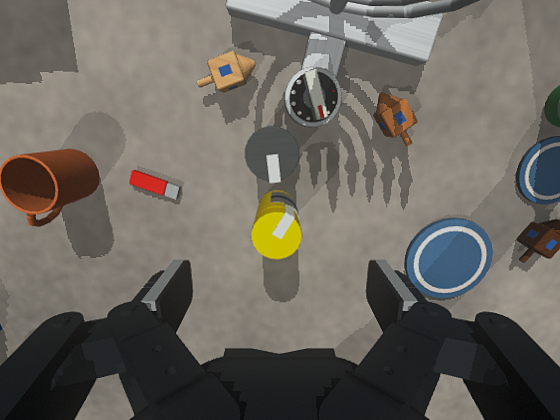

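Wrist view: amber jar lid at (272,154), strip running down to (275,182) towards the robot. Yellow decoy at (276,232), dial at (313,97), and the 110 mm coaster partly in view at (552,172). I'll refine the lid and dial and check the pick and place joint solutions.

Run:
```python
from h import *
import pickle
w=pickle.load(open("w1.pkl","rb")); im=w["img"]; hsv=cv2.cvtColor(im,cv2.COLOR_BGR2HSV)
print(im[140,262],im[154,255],im[150,285],im[154,230])
g=im.astype(int)
x0,y0=230,112
sub=im[y0:205,x0:312]; ref=np.median(im[138:150,258:286].reshape(-1,3),0)
m=(np.abs(sub.astype(int)-ref).max(2)<18).astype(np.uint8)*255
wh=(sub.min(2)>150).astype(np.uint8)*255
m=cv2.morphologyEx(m,cv2.MORPH_OPEN,np.ones((3,3)))
k=max(cv2.findContours(m,0,1)[0],key=cv2.contourArea); h=cv2.convexHull(k).reshape(-1,2)+[x0,y0]
W=ray(w,h,.13)[:,:2].astype(np.float32); print("lid",cv2.fitEllipse(W.reshape(-1,1,2)),cv2.minEnclosingCircle(W))
wh[80:]=0
k=max([k for k in cv2.findContours(wh,0,1)[0] if abs(cv2.boundingRect(k)[1]-45)<15],key=cv2.contourArea)
r=cv2.boxPoints(cv2.minAreaRect(ray(w,k.reshape(-1,2)+[x0,y0],.13)[:,:2].astype(np.float32)));print("strip",r)
e=r[1]-r[0] if np.hypot(*(r[1]-r[0]))>np.hypot(*(r[2]-r[1])) else r[2]-r[1];print(np.degrees(np.arctan2(e[1],e[0])))
sub=im[60:130,280:345]; d=(sub.max(2)<45).astype(np.uint8)*255
k=max(cv2.findContours(d,0,1)[0],key=cv2.contourArea);h=cv2.convexHull(k).reshape(-1,2)+[280,60]
print("plate",cv2.fitEllipse(ray(w,h,.039)[:,:2].astype(np.float32).reshape(-1,1,2)))
for p,y in(([.533,.057,.3],-20),([.533,.057,.11],-20),([.5,-.385,.3],155),([.5,-.385,.12],155),([.603,.003,.2],-162),([.603,.003,.05],-162),([.603,.003,.05],137)):
    q=inverse_kinematics(p,down(np.radians(y)));print(p,y,None if q is None else q.round(2))
```

```text
[80 82 79] [76 79 78] [79 80 78] [133 144 149]
lid ((0.5317421555519104, 0.046415362507104874), (0.08399272710084915, 0.1043233647942543), 98.75344848632812) ((0.5319129824638367, 0.04413633421063423), 0.05292754992842674)
strip [[0.5054055  0.06271428]
 [0.50686985 0.04957699]
 [0.5389914  0.05315745]
 [0.537527   0.06629473]]
6.360268
plate ((0.6071521639823914, 0.004401588812470436), (0.06339623779058456, 0.06441231071949005), 15.169560432434082)
[0.533, 0.057, 0.3] -20 [-0.83  0.24  0.79  1.84 -0.19  1.14 -1.9 ]
[0.533, 0.057, 0.11] -20 [-0.7   0.51  0.67  2.01 -0.45  0.77 -1.68]
[0.5, -0.385, 0.3] 155 [ 0.13  0.42  0.65  1.61 -0.26  1.2   1.97]
[0.5, -0.385, 0.12] 155 [ 0.31  0.58  0.4   1.76 -0.29  0.86  1.97]
[0.603, 0.003, 0.2] -162 [ 0.78  0.87 -1.33  1.7   0.88  1.3   1.15]
[0.603, 0.003, 0.05] -162 [ 0.77  1.18 -1.34  1.78  1.22  1.28  0.97]
[0.603, 0.003, 0.05] 137 [-0.24  0.63  0.24  1.85 -0.22  0.69  0.95]
```

The strip measures 32x13 mm, as described, and its inner end puts the lid middle near (0.536, 0.058). The jar yaw is about -174°. Picking it now.

Run:
```python
from h import *
import pickle
w=pickle.load(open("w1.pkl","rb")); print(ray(w,[(272,154.5)],.13))
o=down(np.radians(-20)); P=[.536,.058]
move_to(P+[.25],o)
print(line_to(P+[.155],v=.15), line_to(P+[.092],v=.06,guard=6))
print(grip(0.0,40)); s=read_state(); print(s["width"],s["grasp_force"],s["ee_pos"],s["force"])
print(line_to(P+[.15],v=.08)); s=read_state(); print(s["width"],s["grasp_force"],s["force"],s["clock"],s["joints"].round(2))
c=camera("top");pickle.dump(c,open("t2.pkl","wb"));cv2.imwrite("pics/t2.png",cv2.resize(c["img"][100:270,150:400],(800,544),interpolation=cv2.INTER_CUBIC))
```

```text
[[0.53799235 0.05931392 0.13      ]]
False False
False
0.727809017619978 42.95140564441681 [0.5365635  0.05827029 0.09266979] [-0.66800681  0.46510033  6.14360968]
False
0.726558723213523 44.48672711849213 [-0.5038091  -0.20228872 -4.31959886] 6.0 [-0.72  0.45  0.7   1.98 -0.38  0.85 -1.73]
```

View pics/t2.png

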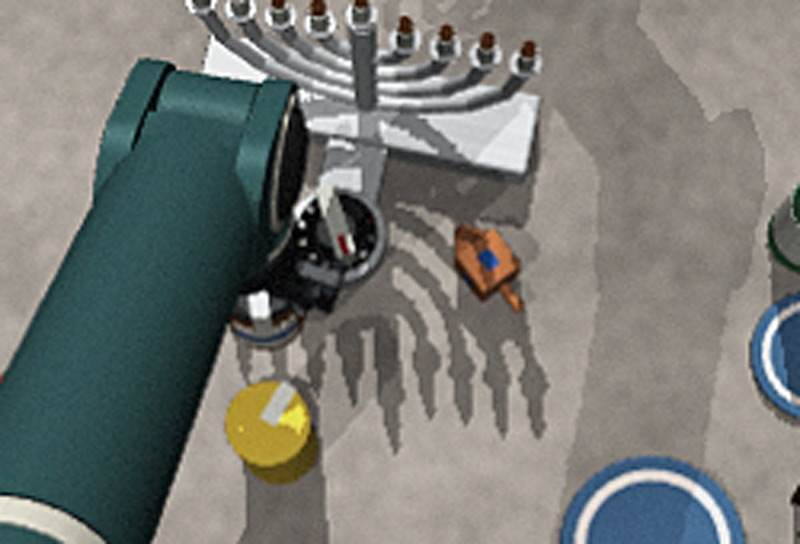

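The jar is held and lifted (4.3 N of weight). Carrying it to the coaster.

Run:
```python
from h import *
import pickle
line_to([.50,.045,.30],v=.2)
o=down(np.radians(154.2)); P=[.502,-.385]
move_to([.45,-.2,.30],down(np.radians(70)))
move_to(P+[.26],o); print(np.degrees(yaw_now()),read_state()["grasp_force"],read_state()["joints"].round(2))
line_to(P+[.118],v=.12)
print(line_to(P+[.0955],v=.02,guard=3)); s=read_state(); print(s["ee_pos"],s["force"],s["clock"])
c=camera("scene");pickle.dump(c,open("s3.pkl","wb"));cv2.imwrite("pics/s3.png",cv2.resize(c["img"][120:300,60:260],(667,600),interpolation=cv2.INTER_CUBIC))
```

```text
154.21842960985467 44.55253779888153 [ 0.14  0.46  0.63  1.65 -0.29  1.13  1.97]
True
[ 0.50195551 -0.38506008  0.10069198] [-1.17637542 -0.7193244   5.51075566] 12.5417
```

View pics/s3.png

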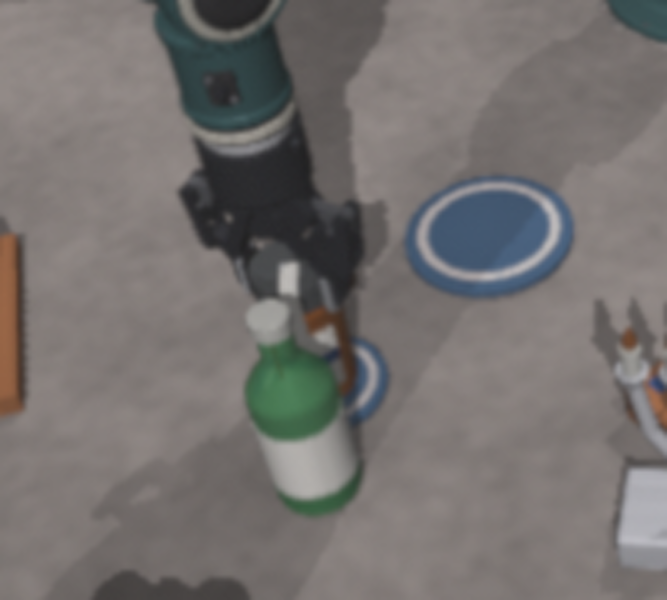

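The jar touched down on the coaster (TCP rose exactly 8 mm over the pick), with the strip facing the street side. Releasing and checking from above.

Run:
```python
from h import *
import pickle
grip(1.0); line_to([.502,-.385,.17],v=.1); line_to([.44,-.33,.30],v=.25)
move_to([.50,-.1,.30],down(np.radians(197.4)))
c=camera("top");pickle.dump(c,open("t4.pkl","wb"))
cv2.imwrite("pics/t4.png",cv2.resize(c["img"][130:270,340:470],(557,600),interpolation=cv2.INTER_CUBIC))
s=read_state();print(s["clock"],s["joints"].round(2),s["force"])
im=c["img"];x0,y0,x1,y1=370,185,445,240
sub=im[y0:y1,x0:x1]; hsv=cv2.cvtColor(sub,cv2.COLOR_BGR2HSV)
wh=((sub.min(2)>130)).astype(np.uint8)*255
for k in cv2.findContours(wh,0,1)[0]:
    if cv2.contourArea(k)>20:
        b=cv2.minAreaRect(ray(c,k.reshape(-1,2)+[x0,y0],.138)[:,:2].astype(np.float32));print(b,(cv2.boxPoints(b)).round(4).tolist())
```

```text
15.575 [-0.28  0.16  0.46  1.89 -0.08  1.12  2.09] [ 0.61406066  0.34369325 -0.33085758]
((0.4537513852119446, -0.41165298223495483), (0.05936514213681221, 0.09679892659187317), 84.94345092773438) [[0.40290001034736633, -0.43700000643730164], [0.4993000030517578, -0.445499986410141], [0.5045999884605408, -0.3864000141620636], [0.4081999957561493, -0.37779998779296875]]
((0.4761369824409485, -0.3160747289657593), (0.013420622795820236, 0.05743016302585602), 88.68245697021484) [[0.447299987077713, -0.3221000134944916], [0.5047000050544739, -0.32339999079704285], [0.5049999952316284, -0.3100000023841858], [0.44760000705718994, -0.30869999527931213]]
((0.5141465067863464, -0.38558053970336914), (0.014237601310014725, 0.03158894181251526), 88.69389343261719) [[0.498199999332428, -0.392300009727478], [0.5297999978065491, -0.39309999346733093], [0.5300999879837036, -0.37880000472068787], [0.4984999895095825, -0.3781000077724457]]
((0.4749733805656433, -0.29078489542007446), (0.04767477884888649, 0.13070397078990936), 86.43191528320312) [[0.4083000123500824, -0.31049999594688416], [0.5386999845504761, -0.31859999895095825], [0.541700005531311, -0.2711000144481659], [0.41119998693466187, -0.2628999948501587]]
```

View pics/t4.png

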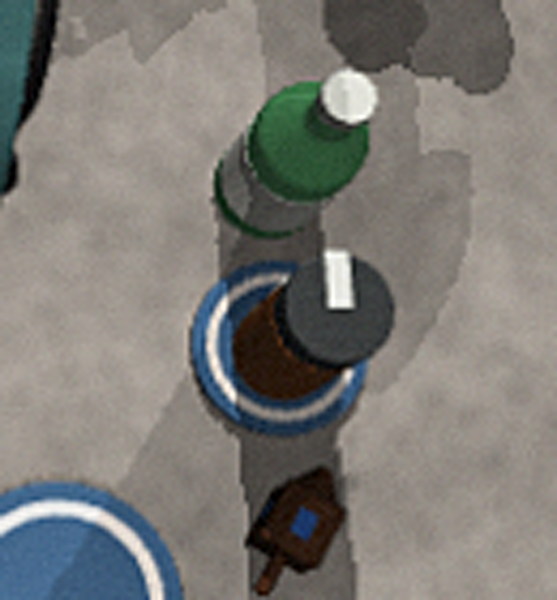

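The placed jar has its strip pointing +x (yaw about -1°), and its centre at (0.499, -0.385) is within about 2 mm of the coaster middle. Bottle and dreidel2 have not moved. Now the dial: pointer at -162.6° on the third night, turn 60° clockwise.

Run:
```python
from h import *
import pickle
P=[.604,.0035]; a0=-162.6
move_to([.58,.0035,.20],down(np.radians(a0)))
line_to(P+[.13],v=.12); print(line_to(P+[.051],v=.06,guard=6))
grip(0.0,30); s=read_state();print(s["width"]*85,s["grasp_force"],s["ee_pos"],s["force"],s["clock"],s["joints"].round(2))
for d in(15,30,45,60):
    line_to(P+[.051],down(np.radians(a0-d)),v=.1); s=read_state(); print(d,np.degrees(yaw_now()).round(1),s["force"].round(1),s["moment"].round(2),round(s["clock"],1))
pause(.3); grip(1.0); line_to(P+[.15],v=.1); line_to([.45,-.0,.28],v=.25)
move_to([.42,.1,.33],down(np.radians(137)))
c=camera("top");pickle.dump(c,open("t5.pkl","wb"))
cv2.imwrite("pics/t5.png",cv2.resize(c["img"][100:280,180:440],(800,554),interpolation=cv2.INTER_CUBIC))
print(read_state()["clock"])
```

```text
False
15.051055561350376 33.033660650253296 [0.60420957 0.00306406 0.0512432 ] [ 0.33245922 -1.52350544  2.39251523] 19.1417 [-0.29  0.64  0.31  1.85 -0.28  0.7   2.05]
15 -177.4 [-0.3  0.2  4. ] [0.24 0.21 0.04] 19.6
30 167.6 [-0.6  4.8  5.3] [ 1.01  0.27 -0.14] 20.0
45 152.6 [-0.4  5.9  3.9] [ 1.35  0.1  -0.08] 20.4
60 137.6 [1.5 7.5 3.2] [ 1.72 -0.3  -0.12] 20.8
24.4417
```

View pics/t5.png

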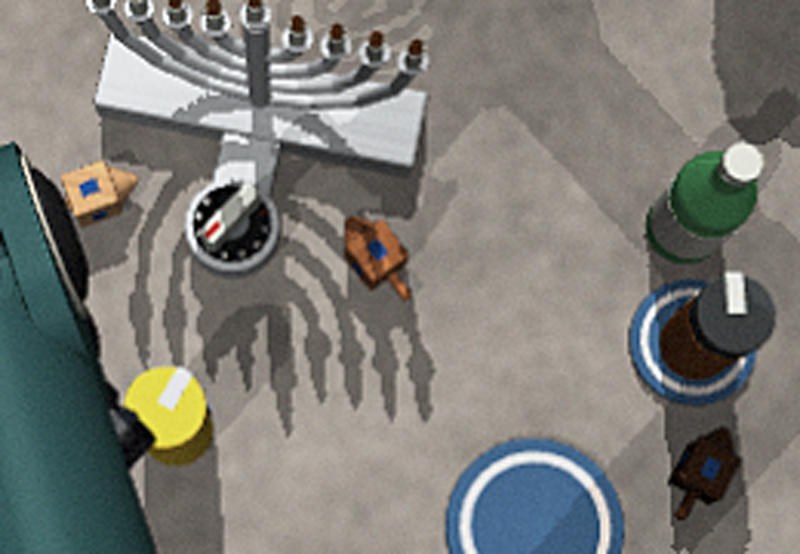

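The pointer's red end is now at (213,230), lower left. I'll confirm its angle numerically and with one enlarged crop.

Run:
```python
from h import *
import pickle
c=pickle.load(open("t5.pkl","rb"));im=c["img"];x0,y0=235,152
sub=im[y0:y0+45,x0:x0+45].astype(int)
r=((sub[...,2]>90)&(sub[...,1]<70)).astype(np.uint8)
n,l,st,ce=cv2.connectedComponentsWithStats(r)
for i in range(1,n):
    p=ray(c,[ce[i]+[x0,y0]],.073)[0];d=p-[.604,.0035,.073];print(st[i,4],p,np.degrees(np.arctan2(d[1],d[0])),np.hypot(*d[:2]))
cv2.imwrite("pics/d5.png",cv2.resize(sub.astype(np.uint8),(600,600),interpolation=cv2.INTER_CUBIC))
```

```text
6 [0.5909399  0.01959014 0.073     ] 129.06568133795278 0.020723387790050868
```

View pics/d5.png

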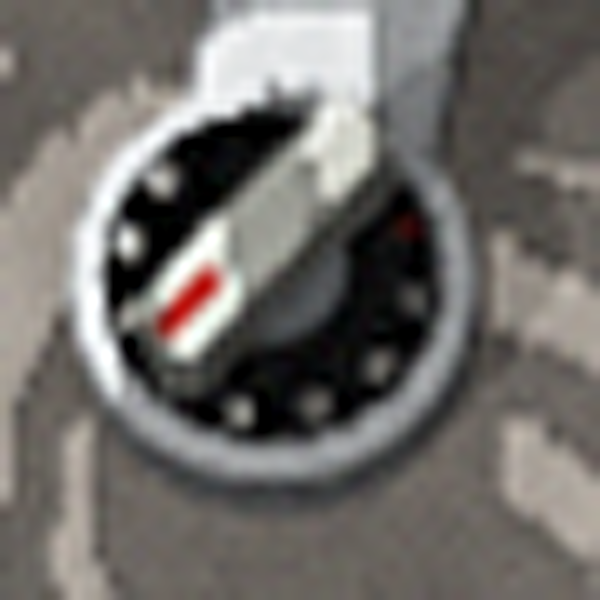

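The dots from red at (407,225) run 1 to 4, ending at (240,410). The bar covers dot 5, and dots 6 to 8 are visible beyond it. The bar runs at about 135°, against 137.4° expected for the fifth night. Handing in.

```bash
python3 -c "
from h import *
print(read_state()['force']); print(close_job())"
```

```text
[-0.37145474 -0.40242855 -0.7902634 ]
the job is handed in; nothing more can be done
None
```

The jar is standing within about 2 mm of the middle of the 110 mm blue coaster with its label facing the street, the dial is released on the fifth night, and the job was handed in at about 24 s; the bottle and dreidels look unmoved, while the mug and lighter were hidden by the arm in the last picture.

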